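# Draw the coin tray home into its holder and lock it

## Task

Hook the maroon coin tray behind its raised far lip, drag it towards you between the holder's guides until it meets the black buffer and press it gently but firmly home there, then turn the brass catch fully across behind the lip so that the tray is locked in. Do not touch the coins, do not force anything, and leave the case, the capsule stack and the loupe where they are.

Things in the scene. Friction and masses are not known exactly. Their poses are not given: they have to be found in the camera images.
- tray: Maroon tray, 150 (its x) by 200 (its y) mm, 0.5 to 1 kg, loose on the table. Origin: centre of its underside; x points away from the robot to its lip side. Its near, left and right rims are 30 mm high. When home its origin lies at x = 75 to 105 mm (as the buffer is set), y = 0 (within 4 mm) in the holder's frame, square with it.
- tray_lip: The tray's raised far lip, lighter red, fixed to the tray: an upright wall 6 mm thick, 200 mm wide, from the table to 38 mm high (8 mm above the other rims). Its frame is the tray's frame (origin at the centre of the tray's underside); the outer (far) face is the plane x = +75 mm. Drag the tray by a fingertip behind this face.
- lip_mid (a point): Point on the tray's lip: middle of the top edge of the outer (far) face, 38 mm above the table.
- tray_coins: The insert with brass coins in capsules that fills the tray up to 30 mm above the table, right up to the lip: not to be touched. Frame as the tray's.
- holder: Fixed U-shaped frame on the table, 22 mm high, open on its far side. Origin at table level, midway between the guides, at the buffer's innermost setting; x points away from the robot, into the U; y to the left. Two slippery grey guides run along x to x = 70 mm, inner faces at y = +-104 mm (3 to 4 mm play each side of the tray), then mouths flared outwards by 20 degrees to x = 113 mm.
- holder_stop: Aluminium cross bar at the near end of the holder, frame as the holder's, with the black buffer bar (190 mm wide, 22 mm high) clamped to it: the tray's near side goes against it. Its face lies anywhere from x = 0 to 30 mm: not measured, feel for it. It does not give. Dragging alone takes 2 to 8 N, so press until the pull is some 12 N (judged on the buffer: over 4 N for 0.2 s, never over 18 N).
- catch (a joint): Brass catch bar at the holder's far left corner, turning level about point catch_pivot. 0 = open, along the holder's +x; starts at up to 0.3 rad; grows clockwise from above to 1.571 rad (end stop) = closed, along the holder's -y, behind the lip of a seated tray, 3 to 33 mm clear of it. Bar 12 mm wide, 14 to 24 mm above the table, 76 mm from axis to tip. Light friction (1 N at the post).
- catch_pivot (a point): Point on the catch's upright axis, 19 mm above the table, at x = 189, y = 145 mm in the holder's frame.
- catch_post (a point): Red upright post on the catch's bar, 12 mm across, 70 mm from the axis, from the bar up to 64 mm above the table (so 26 mm above the tray's lip); to be pushed with a finger or pinched from above. The point lies on its axis, 55 mm above the table.
- ring_case: Bystander: closed dark blue presentation case, 65 x 65 x 41 mm, to the right of the holder. Origin at the centre of its underside.
- capsule_stack: Bystander: stack of clear coin capsules with silver coins, 38 mm across, 35 mm high, beyond the tray. Origin at the centre of its underside.
- loupe: Bystander: black stand loupe, 42 mm across, 40 mm high, to the left of the holder. Origin at the centre of its underside.

How it is judged:
On the way, in this order (a step that is already met when the one before it is completed fails the run):
1. the tray is pressed home by its lip against the buffer with more than 4 N, the catch still open (contact force between tray and holder_stop above 4 N and contact force between the fingers and tray_lip above 2 N and x of tray in the frame of holder below 0.107 m and value of joint catch below 0.6 rad), for 0.2 s.
2. the catch is turned fully across behind the lip (value of joint catch above 1.48 rad), for 0.1 s.
At the end, for the whole second after the job is handed in: The tray lies flat and at rest in the holder, its origin 72 to 110 mm from the holder's origin along x and square to it within 0.05 rad, and the catch is closed behind its lip (beyond 1.48 rad of 1.571) (value of joint catch above 1.48 rad and x of tray in the frame of holder between 0.072 and 0.11 m and angle between the x axis of tray and the x axis of holder, either way round below 0.05 rad and angle between tray's own z axis and vertical below 0.03 rad and height (world z) of tray below 0.004 m and linear speed of tray below 0.01 m/s); the robot touches nothing.
It fails at once if the tray pressed against the buffer with more than 18 N (contact force between tray and holder_stop above 18 N).
It fails at once if the tray pressed against the holder, its stop or its catch with more than 25 N (contact force between tray and holder above 25 N).
It fails at once if the fingers press on the tray with more than 25 N (contact force between the fingers and tray above 25 N).
It fails at once if the coins touched (contact force between anything else and tray_coins above 1 N).
It fails at once if a bystander moved more than 10 mm (distance of any of ring_case, capsule_stack, loupe from where it was at the start of the episode above 0.01 m).
It also fails if it takes over 72 s, if anything falls off the work surface, if the arm or the gripper's body presses on something with over 40 N, if the wrist force passes 120 N, or if a joint passes its speed limit or range.

## Robot

A 7-joint arm with a two-finger parallel gripper is mounted at the origin on the work surface. World frame = base frame: x ahead of the robot, y to its left, z up, the work surface at z = 0. Lengths are in m, angles in rad, forces in N, time in s.
With the tool pointing down it reaches from about 0.425 to 0.875 m from the base axis. Payload 4.7 kg.
Tool frame: the origin (TCP) lies where the fingers leave the gripper's body, on its centre line; the fingertips stand 70 mm ahead of it and the grasp point (between the pads) lies 51 mm ahead of it; z points along the fingers, y is the line along which they close (so a half turn about z gives the same grasp; the last joint's range is limited). The gripper opens to 87 mm and grips with 3 to 60 N. Pads are 19 mm wide; open, the fingers measure 117 mm over their backs; the gripper's body (75 mm by 190 mm) begins 51 mm behind the grasp point.
Start: joints at [-1.247, 0.321, -0.07, 1.45, 0.023, 1.371, -0.057], TCP at [0.198, 0.619, 0.292] pointing down, gripper open.
Joint ranges: [-2.86, 2.86], [-0.3, 2.09], [-1.38, 1.24], [0.06, 2.45], [-1.56, 4.7], [0.09, 2.05], [-2.69, 2.69]. Speed limits (rad/s): [2.57, 2.57, 3.14, 3.14, 3.14, 3.14, 3.14].

## Interface

Orientations are given as a rotation vector (axis times angle).
In Python, from bench import get_state, get_image, get_calibration, close_job gives the robot as it stands.
- The arm moves only by the tool send_rows, never from a script. Its argument "rows" is a list of rows, each an object of numbers: "hand": the finger opening in mm, from 0 to 87; "x", "y", "z": the shift along the world's x, y, z in mm; "roll": the turn about the world's z in degrees. A call has 1 to 10 rows; each row shifts and turns the commanded pose from where the row before left it; what a row does not reach is not made up. A row lasts 1/10 s, in which the tool goes at most 50 mm and 8.59 degrees, less where a joint would pass 70% of its speed; a pose out of reach is approached as far as the arm can. A call is refused whole if a number of a shift passes 50 or a number of a turn 8.59, either way. A call with a gripper value outside its range is refused whole. The fingers move at their own pace and stop on an object; "force" is the grip in N (left out, the last holds). Time passes only in rows, so rows that do not move let the fingers close. It gives the time, the measured TCP pose, the force, the opening and the grip force at its end, in the units of the state.
- get_state(): the state, without advancing time (a new reading comes with each control period).
- get_image(name): name is "side" or "top" or "wrist"; returns the picture (420x560x3 uint8, blue, green, red); there is no depth.
- get_calibration(name): a dict with "mtx" (3x3 intrinsics, pixels), "world_from_camera" (4x4, takes a point from camera to world coordinates). Camera axes: x right, y down, z forward; pixel columns grow to the right and rows downward; lengths in m; the calibration is good to about 2 mm. A picture is of the moment at which its call begins: read the wrist's pose just before it. get_calibration takes no time and is no camera call; for the wrist camera it gives the pose at the moment of the call.
- close_job(): hands the job in; it is judged then, once.
The state is a dict: "time": time; "joint_positions": joint angles; "qd": joint speeds; "joint_torque": joint torques, N m; "position": TCP position; "tool_rot": TCP orientation; "ft_force": force on the tool from outside, world axes, zero at the start; "torque": the same for the moment, N m; "grip_width": opening from 0.0 (shut) to 1.0 (fully open); "grip_force": force on a finger pad.
Only numpy, scipy, OpenCV 4.12 (cv2) and the standard library are available. Lean on these libraries where they do the work, as an engineer would, in place of code of your own. Each camera call takes 0.05 s, during which the arm holds its last target. There are 200 camera calls.

## Working session

There is one attempt and no reset: what is moved stays moved. The work goes in short steps, Python scripts to look and compute and a tool call to move; the robot and the scene stay as the last step left them, time stands still between calls to the robot, and variables do not carry over. Pictures are saved under pics/ and viewed, at most 10 in all, crops included, and the job is handed in when it is done.

Besides the shell and the picture viewer there is one more tool, called after "Call:" by a JSON object that holds its "api" and its "payload". send_rows: Moves the arm, as the interface text tells. Its arguments: {"type":"object","properties":{"rows":{"type":"array","items":{"type":"object","properties":{"hand":{"type":"number"},"x":{"type":"number"},"y":{"type":"number"},"z":{"type":"number"},"roll":{"type":"number"}}}},"force":{"type":"number"}},"required":["rows"]}

```bash
mkdir -p pics; ls
cat > h.py <<'E'
import numpy as np, cv2
from bench import get_state, get_image, get_calibration
def ray(name,uv,z,cal=None):
    c=cal or get_calibration(name); K=np.array(c["mtx"]); T=np.array(c["world_from_camera"])
    uv=np.atleast_2d(np.array(uv,float)); d=np.c_[uv,np.ones(len(uv))]@np.linalg.inv(K).T@T[:3,:3].T
    o=T[:3,3]; return o+d*((z-o[2])/d[:,2])[:,None]
E
python3 - <<'E'
from h import *
s=get_state(); print(s)
for n in("top","side"):
    im=get_image(n); cv2.imwrite(f"pics/{n}0.png",im)
    print(n,np.array(get_calibration(n)["world_from_camera"]).round(3).tolist(),np.array(get_calibration(n)["mtx"]).round(1).tolist())
E
```

```text
pics
{'time': 0.0, 'joint_positions': array([-1.24690826,  0.32183824, -0.07008581,  1.45167854,  0.02265681,
        1.37077793, -0.05691842]), 'qd': array([-1.56256843e-03, -1.14514418e-03, -1.24664337e-04,  1.53363986e-04,
        6.28444055e-04, -1.06292240e-04,  4.23381834e-05]), 'joint_torque': array([-6.80310677e-04, -4.91279054e+01, -4.04174645e-01, -3.12531424e+01,
       -6.38913014e-02,  4.36424604e-02,  1.69667960e-04]), 'position': array([0.19808635, 0.61864495, 0.29114973]), 'tool_rot': array([-4.84609892e-01, -3.10384369e+00,  3.00016688e-03]), 'ft_force': array([ 0.06478495, -0.38051724,  0.1242584 ]), 'torque': array([ 0.03672578, -0.00476689,  0.01953798]), 'grip_force': 0.0, 'grip_width': 0.9995094467789408}
top [[-0.029, -0.977, 0.21, 0.369], [-1.0, 0.03, -0.001, 0.006], [-0.006, -0.21, -0.978, 1.105], [0.0, 0.0, 0.0, 1.0]] [[533.4, 0.0, 278.5], [0.0, 533.4, 209.8], [0.0, 0.0, 1.0]]
side [[-0.97, -0.186, 0.157, 0.412], [-0.243, 0.755, -0.609, 0.624], [-0.005, -0.629, -0.777, 0.854], [0.0, 0.0, 0.0, 1.0]] [[496.9, 0.0, 286.4], [0.0, 496.9, 212.2], [0.0, 0.0, 1.0]]
```

View pics/top0.png

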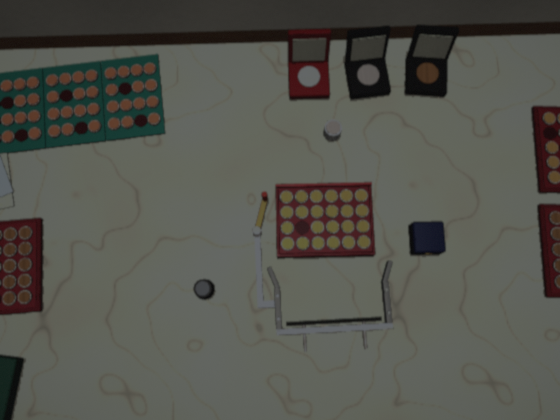

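View pics/side0.png

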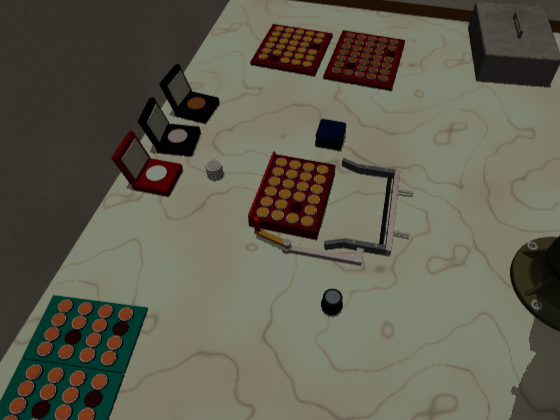

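Top view: tray at about (276–374, 183–257), catch pivot near (257, 231) with its red post near (265, 195), U-holder below with the black buffer at row 322, capsule stack at (332, 131), case at (427, 238) and loupe at (204, 288). The side view shows the same layout. Next I measure with an enlarged crop.

Run:
```python
from h import *
im=cv2.imread("pics/top0.png")
c=im[170:350,190:400]; c=cv2.resize(c,None,fx=3.3,fy=3.3,interpolation=cv2.INTER_CUBIC)
cv2.imwrite("pics/crop0.png",np.clip(c.astype(float)*1.7,0,255).astype(np.uint8))
hsv=cv2.cvtColor(im,cv2.COLOR_BGR2HSV)
m=(((hsv[...,0]<8)|(hsv[...,0]>165))&(hsv[...,1]>110)&(hsv[...,2]>40)).astype(np.uint8)
n,l,st,ce=cv2.connectedComponentsWithStats(m)
for i in range(1,n):
    x,y,w,h,a=st[i]
    if a>8 and 200<x<400 and 120<y<340: print(st[i],ce[i].round(1))
```

```text
[ 276  183   98   74 1722] [324.2 220.6]
[262 192   5   6  26] [264.2 194.5]
[303 199  12  11  50] [308.7 203.7]
[319 199  11  11  51] [323.7 203.5]
[334 199  11  10  52] [338.7 203.1]
[348 198  12  11  52] [353.6 202.7]
[288 200  11  10  50] [293.6 203.9]
[319 213  12  11  54] [324.4 218.7]
[335 213  10  11  50] [339.5 218.5]
[349 213  12  11  55] [354.4 218.2]
[289 214  27  27 345] [301.8 227.2]
[320 229  12  12  56] [325.  234.5]
[335 229  11  11  50] [340.1 234. ]
[350 229  12  11  56] [355.6 233.9]
```

View pics/crop0.png

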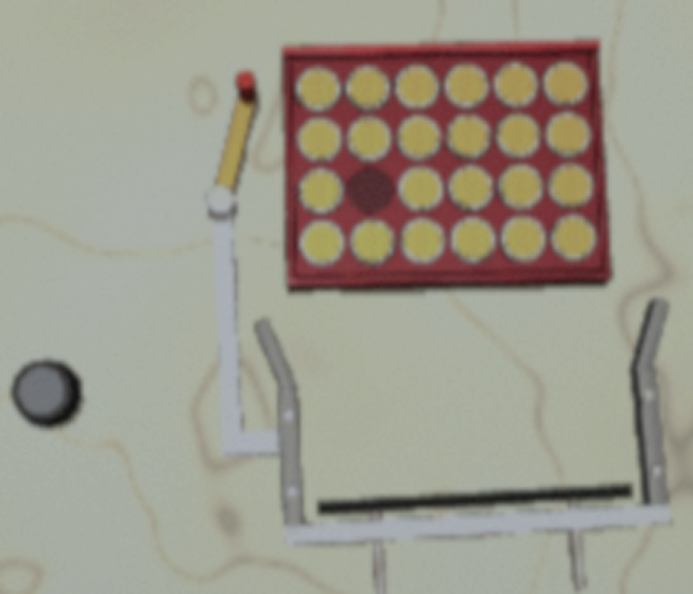

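Run:
```python
from h import *
P=lambda *a:np.array(a)/3.3+[190,170]-0.35
r=lambda uv,z:(ray("top",uv,z)[:,:2]*1000).round(1)
print("lip top far",r(P((284,47),(598,42)),.038))
print("near rim top",r(P((289,278),(609,276)),.030))
print("near rim bottom",r(P((289,291),(609,283)),.0))
L=r(P((298,392),(303,505)),.022);R=r(P((635,370),(645,500)),.022)
print("guides",L,R)
print("flare tips inner",r(P((270,319),(652,300)),.022))
print("guide outer?",r(P((281,400),(286,520),(660,370),(668,500)),.022))
print("bar far edge",r(P((322,500),(630,486)),.022))
print("stop bar near edge",r(P((290,543),(670,520)),.0))
print("pivot",r(P((221,198)),.028),"post top",r(P((246,78)),.064))
print("arm strut top->", r(P((223,300),(240,300)),.010))
print("loupe",r(P((46,392)),.04),"case",r([[428,237]],.041),"caps",r([[332.5,131]],.035))
```

```text
lip top far [[ 653.5    8.9]
 [ 650.6 -187.7]]
near rim top [[ 509.1   10. ]
 [ 504.4 -186.1]]
near rim bottom [[ 504.7   10.4]
 [ 503.8 -191.2]]
guides [[440.1   6.6]
 [372.6   5.6]] [[ 447.3 -199.6]
 [ 369.5 -200.1]]
flare tips inner [[ 485.1   22.4]
 [ 489.8 -213. ]]
guide outer? [[ 435.6   17.1]
 [ 364.1   16. ]
 [ 446.9 -214.8]
 [ 369.1 -213.9]]
bar far edge [[ 375.2   -6. ]
 [ 378.  -191.7]]
stop bar near edge [[ 350.2   14.2]
 [ 357.1 -218.7]]
pivot [[560.5  50.8]] post top [[627.7  32.5]]
arm strut top-> [[499.1  51.6]
 [498.8  41. ]]
loupe [[443.4 157.7]] case [[ 532.7 -294.6]] caps [[ 766.3 -114.5]]
```

Call:
{"api": "send_rows", "payload": {"rows": [{"x":27,"y":-39,"roll":1,"hand":87},{"x":27,"y":-39,"roll":1},{"x":27,"y":-39,"roll":1},{"x":27,"y":-39,"roll":1},{"x":27,"y":-39,"roll":1},{"x":27,"y":-39,"roll":1},{"x":27,"y":-39,"roll":1},{"x":27,"y":-39,"roll":1},{"x":27,"y":-39,"roll":1},{"x":27,"y":-39,"roll":1}]}}

```text
schema error: expected keys hand, x, y, z, roll
```

Call:
{"api": "send_rows", "payload": {"rows": [{"x":27,"y":-39,"roll":1},{"x":27,"y":-39,"roll":1},{"x":27,"y":-39,"roll":1},{"x":27,"y":-39,"roll":1},{"x":27,"y":-39,"roll":1},{"x":27,"y":-39,"roll":1},{"x":27,"y":-39,"roll":1},{"x":27,"y":-39,"roll":0},{"x":0,"y":0},{"x":0,"y":0}]}}

```text
schema error: expected keys hand, x, y, z, roll
```

All keys are needed in each row.

Call:
{"api": "send_rows", "payload": {"rows": [{"hand":87,"x":27,"y":-39,"z":0,"roll":1},{"hand":87,"x":27,"y":-39,"z":0,"roll":1},{"hand":87,"x":27,"y":-39,"z":0,"roll":1},{"hand":87,"x":27,"y":-39,"z":0,"roll":1},{"hand":87,"x":27,"y":-39,"z":0,"roll":1},{"hand":87,"x":27,"y":-39,"z":0,"roll":1},{"hand":87,"x":27,"y":-39,"z":0,"roll":1},{"hand":87,"x":27,"y":-39,"z":0,"roll":1},{"hand":87,"x":27,"y":-39,"z":0,"roll":1},{"hand":87,"x":27,"y":-39,"z":0,"roll":1}]}}

```text
time: 1.1
position: [0.4688, 0.2272, 0.2921]
tool_rot: [-0.211, -3.134, -0.0]
ft_force: [-0.1, 0.6, -0.3]
grip_width: 0.999
grip_force: 0.0
```

Call:
{"api": "send_rows", "payload": {"rows": [{"hand":87,"x":27,"y":-39,"z":0,"roll":1},{"hand":87,"x":27,"y":-39,"z":0,"roll":1},{"hand":87,"x":27,"y":-39,"z":0,"roll":1},{"hand":87,"x":27,"y":-39,"z":0,"roll":1},{"hand":87,"x":27,"y":-39,"z":0,"roll":1},{"hand":87,"x":27,"y":-39,"z":0,"roll":1},{"hand":87,"x":27,"y":-39,"z":0,"roll":1},{"hand":87,"x":27,"y":-39,"z":0,"roll":0},{"hand":87,"x":0,"y":0,"z":0,"roll":0},{"hand":87,"x":0,"y":0,"z":0,"roll":0}]}}

```text
time: 2.1
position: [0.684, -0.0845, 0.2909]
tool_rot: [-0.025, -3.139, 0.001]
ft_force: [-0.1, -0.8, 0.1]
grip_width: 1.005
grip_force: 0.0
```

Run:
```python
from h import *
im=get_image("wrist"); cv2.imwrite("pics/w1.png",np.clip(im*1.7,0,255).astype(np.uint8))
print(np.array(get_calibration("wrist")["world_from_camera"]).round(3).tolist())
```

```text
[[0.013, 0.953, 0.302, 0.601], [1.0, -0.012, -0.004, -0.082], [-0.001, 0.302, -0.953, 0.384], [0.0, 0.0, 0.0, 1.0]]
```

View pics/w1.png

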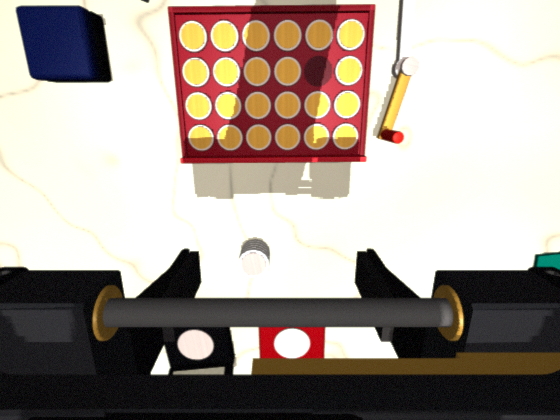

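Wrist view: the lip's far edge runs from (182,162) to (366,160), the post top is at (398,137) and the pivot cap at (405,66). The fingers are clear of everything.

Run:
```python
from h import *
r=lambda uv,z:(ray("wrist",uv,z)[:,:2]*1000).round(1)
print(r([[182,162],[366,160]],.038),r([[170,8],[374,6]],.03),r([[405,66]],.028),r([[398,137]],.064),r([[255,262]],.035))
```

```text
[[ 653.  -185.2]
 [ 653.4   12.5]] [[ 506.2 -183.9]
 [ 507.1   12. ]] [[560.1  48.1]] [[627.5  35. ]] [[ 774.2 -111. ]]
```

Call:
{"api": "send_rows", "payload": {"rows": [{"hand":87,"x":-2,"y":-2,"z":-45,"roll":1},{"hand":87,"x":-2,"y":-1,"z":-45,"roll":0},{"hand":87,"x":-2,"y":-1,"z":-45,"roll":0},{"hand":87,"x":-2,"y":0,"z":-35,"roll":0},{"hand":87,"x":0,"y":0,"z":-25,"roll":0},{"hand":87,"x":0,"y":0,"z":-14,"roll":0},{"hand":87,"x":0,"y":0,"z":-3,"roll":0},{"hand":87,"x":0,"y":0,"z":0,"roll":0}]}}

```text
time: 2.95
position: [0.6766, -0.086, 0.0811]
tool_rot: [-0.009, 3.141, 0.001]
ft_force: [0.4, -0.5, 0.4]
grip_width: 0.997
grip_force: 0.0
```

Call:
{"api": "send_rows", "payload": {"rows": [{"hand":87,"x":-4,"y":0,"z":0,"roll":0},{"hand":87,"x":-4,"y":0,"z":0,"roll":0},{"hand":87,"x":-4,"y":0,"z":0,"roll":0},{"hand":87,"x":-4,"y":0,"z":0,"roll":0}]}}

```text
time: 3.35
position: [0.6617, -0.0867, 0.0817]
tool_rot: [-0.007, 3.136, 0.0]
ft_force: [5.0, 0.2, -0.5]
grip_width: 1.004
grip_force: 2.5
```

Call:
{"api": "send_rows", "payload": {"rows": [{"hand":87,"x":-8,"y":-1.5,"z":0,"roll":0},{"hand":87,"x":-8,"y":-1.5,"z":0,"roll":0.2},{"hand":87,"x":-8,"y":-1.5,"z":0,"roll":0.2},{"hand":87,"x":-8,"y":-1.5,"z":0,"roll":0.2},{"hand":87,"x":-8,"y":-1.5,"z":0,"roll":0.2},{"hand":87,"x":0,"y":0,"z":0,"roll":0}]}}

```text
time: 3.95
position: [0.6203, -0.0945, 0.0813]
tool_rot: [-0.029, 3.139, 0.0]
ft_force: [0.9, 0.6, 1.1]
grip_width: 0.999
grip_force: 0.9
```

Run:
```python
from h import *
im=get_image("side"); im2=get_image("top")
c=lambda a,s:np.clip(cv2.resize(a,None,fx=s,fy=s,interpolation=cv2.INTER_CUBIC)*1.7,0,255)
a=c(im2[180:350,190:400],1.9).astype(np.uint8); b=c(im[130:280,220:420],1.9).astype(np.uint8)
o=np.zeros((max(a.shape[0],b.shape[0]),a.shape[1]+b.shape[1],3),np.uint8); o[:a.shape[0],:a.shape[1]]=a;o[:b.shape[0],a.shape[1]:]=b
cv2.imwrite("pics/d1.png",o)
```

```text
(no output)
```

View pics/d1.png

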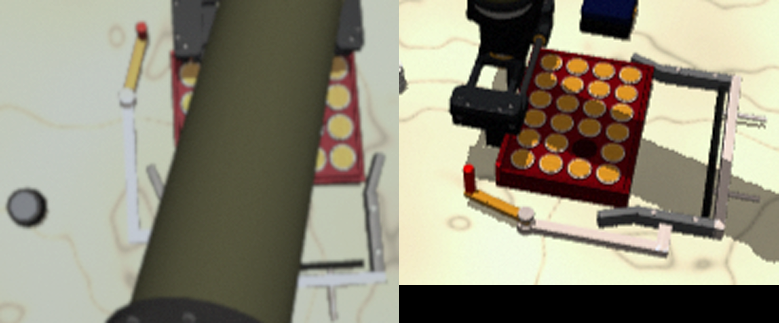

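The top crop shows the tray's near-right corner at about (361,182), inside the right-hand flare with tip (378,155) and knee (369,205). In the side crop the tray lines up with the mouth, and the fingers sit behind the lip.

Run:
```python
from h import *
r=lambda uv,z:(ray("top",np.array(uv)/1.9+[190,180]-.4,z)[:,:2]*1000).round(1)
print("tray R near",r([[362,182]],.03),"left far visible",r([[174,60],[180,145]],.03),"guide R inner",r([[367,205]],.022))
c=get_calibration("side")
q=lambda uv,z:(ray("side",(np.array(uv)-[399,0])/1.9+[220,130]-.4,z)[:,:2]*1000).round(1)
print("side near corners",q([[652,66],[631,193]],.03),"far left",q([[497,178]],.038))
print("guides",q([[717,219],[735,78]],.022))
```

```text
tray R near [[ 459.6 -195. ]] left far visible [[597.2  -0.7]
 [504.5  -4.3]] guide R inner [[ 435.8 -200.1]]
side near corners [[ 4.638e+02 -1.965e+02]
 [ 4.547e+02 -2.000e-01]] far left [[600.   20.8]]
guides [[ 359.3    6.1]
 [ 363.2 -208.4]]
```

Call:
{"api": "send_rows", "payload": {"rows": [{"hand":87,"x":-7,"y":-0.1,"z":0,"roll":0},{"hand":87,"x":-7,"y":-0.1,"z":0,"roll":0},{"hand":87,"x":-7,"y":-0.1,"z":0,"roll":0},{"hand":87,"x":-6,"y":-0.1,"z":0,"roll":0}]}}

```text
time: 4.45
position: [0.5946, -0.0947, 0.0809]
tool_rot: [-0.029, 3.138, -0.0]
ft_force: [6.1, 0.5, 0.1]
grip_width: 1.0
grip_force: 2.7
```

Call:
{"api": "send_rows", "payload": {"rows": [{"hand":87,"x":-6,"y":-0.1,"z":0,"roll":0},{"hand":87,"x":-6,"y":-0.1,"z":0,"roll":0},{"hand":87,"x":-6,"y":-0.1,"z":0,"roll":0},{"hand":87,"x":-6,"y":-0.1,"z":0,"roll":0}]}}

```text
time: 4.85
position: [0.5706, -0.0951, 0.0809]
tool_rot: [-0.029, 3.138, -0.001]
ft_force: [5.8, -0.2, 1.1]
grip_width: 1.002
grip_force: 2.6
```

Call:
{"api": "send_rows", "payload": {"rows": [{"hand":87,"x":-4,"y":-0.1,"z":0,"roll":0},{"hand":87,"x":-4,"y":0,"z":0,"roll":0},{"hand":87,"x":-4,"y":-0.1,"z":0,"roll":0},{"hand":87,"x":-3,"y":0,"z":0,"roll":0},{"hand":87,"x":-2,"y":0,"z":0,"roll":0}]}}

```text
time: 5.35
position: [0.5535, -0.0954, 0.0809]
tool_rot: [-0.029, 3.138, -0.001]
ft_force: [5.8, -0.0, 0.6]
grip_width: 1.002
grip_force: 2.7
```

Call:
{"api": "send_rows", "payload": {"rows": [{"hand":87,"x":-1,"y":0,"z":0,"roll":0},{"hand":87,"x":-1,"y":0,"z":0,"roll":0},{"hand":87,"x":-1,"y":0,"z":0,"roll":0}]}}

```text
time: 5.65
position: [0.5506, -0.0954, 0.0809]
tool_rot: [-0.029, 3.138, -0.001]
ft_force: [5.9, 0.2, 1.6]
grip_width: 1.0
grip_force: 2.7
```

Call:
{"api": "send_rows", "payload": {"rows": [{"hand":87,"x":-1,"y":0,"z":0,"roll":0},{"hand":87,"x":-1,"y":0,"z":0,"roll":0},{"hand":87,"x":-1,"y":0,"z":0,"roll":0}]}}

```text
time: 5.95
position: [0.5476, -0.0955, 0.0809]
tool_rot: [-0.029, 3.138, -0.001]
ft_force: [5.3, 0.4, 0.6]
grip_width: 1.002
grip_force: 2.7
```

Call:
{"api": "send_rows", "payload": {"rows": [{"hand":87,"x":-1,"y":0,"z":0,"roll":0},{"hand":87,"x":-1,"y":0,"z":0,"roll":0}]}}

```text
time: 6.15
position: [0.5456, -0.0955, 0.0809]
tool_rot: [-0.029, 3.138, -0.001]
ft_force: [5.8, 0.4, 0.5]
grip_width: 1.0
grip_force: 2.7
```

Call:
{"api": "send_rows", "payload": {"rows": [{"hand":87,"x":-1,"y":0,"z":0,"roll":0},{"hand":87,"x":-1,"y":0,"z":0,"roll":0}]}}

```text
time: 6.35
position: [0.5436, -0.0955, 0.0809]
tool_rot: [-0.029, 3.138, -0.001]
ft_force: [5.2, 0.3, 0.2]
grip_width: 1.0
grip_force: 2.7
```

Call:
{"api": "send_rows", "payload": {"rows": [{"hand":87,"x":-0.7,"y":0,"z":0,"roll":0},{"hand":87,"x":-0.7,"y":0,"z":0,"roll":0}]}}

```text
time: 6.55
position: [0.5422, -0.0956, 0.0809]
tool_rot: [-0.029, 3.138, -0.001]
ft_force: [4.9, 0.1, 0.8]
grip_width: 0.999
grip_force: 2.7
```

Call:
{"api": "send_rows", "payload": {"rows": [{"hand":87,"x":-0.7,"y":0,"z":0,"roll":0},{"hand":87,"x":-0.7,"y":0,"z":0,"roll":0}]}}

```text
time: 6.75
position: [0.5408, -0.0955, 0.0809]
tool_rot: [-0.029, 3.138, -0.001]
ft_force: [4.8, 0.4, 0.4]
grip_width: 0.999
grip_force: 2.7
```

Call:
{"api": "send_rows", "payload": {"rows": [{"hand":87,"x":-0.7,"y":0,"z":0,"roll":0}]}}

```text
time: 6.85
position: [0.5401, -0.0956, 0.0809]
tool_rot: [-0.029, 3.138, -0.001]
ft_force: [4.8, 0.3, 1.0]
grip_width: 0.999
grip_force: 2.7
```

Call:
{"api": "send_rows", "payload": {"rows": [{"hand":87,"x":-0.7,"y":0,"z":0,"roll":0}]}}

```text
time: 6.95
position: [0.5394, -0.0955, 0.0809]
tool_rot: [-0.029, 3.138, -0.001]
ft_force: [4.7, 1.1, 1.3]
grip_width: 0.999
grip_force: 2.7
```

Call:
{"api": "send_rows", "payload": {"rows": [{"hand":87,"x":-0.6,"y":0,"z":0,"roll":0}]}}

```text
time: 7.05
position: [0.5392, -0.0955, 0.0809]
tool_rot: [-0.029, 3.137, -0.001]
ft_force: [7.8, -0.5, -1.4]
grip_width: 0.999
grip_force: 3.6
```

Call:
{"api": "send_rows", "payload": {"rows": [{"hand":87,"x":-0.6,"y":0,"z":0,"roll":0}]}}

```text
time: 7.15
position: [0.539, -0.0953, 0.0809]
tool_rot: [-0.031, 3.136, -0.001]
ft_force: [7.6, 0.6, -2.3]
grip_width: 1.001
grip_force: 4.2
```

Call:
{"api": "send_rows", "payload": {"rows": [{"hand":87,"x":-0.6,"y":0,"z":0,"roll":0}]}}

```text
time: 7.25
position: [0.5388, -0.0951, 0.081]
tool_rot: [-0.032, 3.135, -0.001]
ft_force: [10.0, 0.2, -2.6]
grip_width: 0.999
grip_force: 4.7
```

Call:
{"api": "send_rows", "payload": {"rows": [{"hand":87,"x":-0.5,"y":0,"z":0,"roll":0}]}}

```text
time: 7.35
position: [0.5387, -0.0951, 0.0812]
tool_rot: [-0.032, 3.135, -0.001]
ft_force: [9.7, -0.4, -3.4]
grip_width: 0.996
grip_force: 5.0
```

Call:
{"api": "send_rows", "payload": {"rows": [{"hand":87,"x":-0.5,"y":0,"z":0,"roll":0}]}}

```text
time: 7.45
position: [0.5386, -0.095, 0.0813]
tool_rot: [-0.032, 3.134, -0.002]
ft_force: [10.2, 1.0, -2.6]
grip_width: 1.001
grip_force: 5.3
```

Contact with the buffer. Building the pull up to about 12–13 N.

Call:
{"api": "send_rows", "payload": {"rows": [{"hand":87,"x":-0.6,"y":0,"z":0,"roll":0}]}}

```text
time: 7.55
position: [0.5385, -0.0949, 0.0815]
tool_rot: [-0.033, 3.133, -0.002]
ft_force: [10.7, 1.7, -3.1]
grip_width: 1.0
grip_force: 5.8
```

Call:
{"api": "send_rows", "payload": {"rows": [{"hand":87,"x":-0.6,"y":0,"z":0,"roll":0}]}}

```text
time: 7.65
position: [0.5383, -0.0948, 0.0817]
tool_rot: [-0.033, 3.132, -0.002]
ft_force: [12.8, 0.5, -2.4]
grip_width: 1.002
grip_force: 6.2
```

Call:
{"api": "send_rows", "payload": {"rows": [{"hand":87,"x":0,"y":0,"z":0,"roll":0},{"hand":87,"x":0,"y":0,"z":0,"roll":0},{"hand":87,"x":0,"y":0,"z":0,"roll":0}]}}

```text
time: 7.95
position: [0.5384, -0.0948, 0.0818]
tool_rot: [-0.033, 3.132, -0.002]
ft_force: [11.2, 0.3, -3.0]
grip_width: 1.002
grip_force: 5.9
```

Call:
{"api": "send_rows", "payload": {"rows": [{"hand":87,"x":-0.5,"y":0,"z":0,"roll":0},{"hand":87,"x":0,"y":0,"z":0,"roll":0},{"hand":87,"x":0,"y":0,"z":0,"roll":0},{"hand":87,"x":0,"y":0,"z":0,"roll":0}]}}

```text
time: 8.35
position: [0.5383, -0.0947, 0.0819]
tool_rot: [-0.034, 3.131, -0.002]
ft_force: [12.5, -0.5, -2.4]
grip_width: 1.002
grip_force: 6.2
```

Call:
{"api": "send_rows", "payload": {"rows": [{"hand":87,"x":5,"y":0,"z":0,"roll":0},{"hand":87,"x":8,"y":0,"z":0,"roll":0},{"hand":87,"x":8,"y":0,"z":0,"roll":0},{"hand":87,"x":0,"y":0,"z":40,"roll":0},{"hand":60,"x":0,"y":0,"z":40,"roll":-4},{"hand":30,"x":20,"y":30,"z":40,"roll":-4},{"hand":30,"x":20,"y":35,"z":20,"roll":-4},{"hand":30,"x":20,"y":40,"z":0,"roll":-4},{"hand":30,"x":0,"y":0,"z":0,"roll":0}]}}

```text
time: 9.25
position: [0.615, 0.0159, 0.2173]
tool_rot: [-0.395, -3.117, -0.006]
ft_force: [-1.0, 0.4, -1.2]
grip_width: 0.63
grip_force: 0.0
```

Run:
```python
from h import *
im=get_image("wrist"); print(get_state()["position"],get_state()["joint_positions"].round(2)); b=get_image("side")
o=np.hstack([cv2.resize(im,(400,300)),cv2.resize(b[130:280,220:420],(400,300))]); cv2.imwrite("pics/w2.png",np.clip(o*1.5,0,255).astype(np.uint8))
hsv=cv2.cvtColor(im,cv2.COLOR_BGR2HSV)
m=(((hsv[...,0]<8)|(hsv[...,0]>170))&(hsv[...,1]>180)&(hsv[...,2]>110)).astype(np.uint8)
n,l,st,ce=cv2.connectedComponentsWithStats(m)
for i in range(1,n):
    if 30<st[i][4]<1500: print(st[i],ce[i].round(1),(ray("wrist",ce[i],.064)*1000).round(1))
```

```text
[0.61357751 0.01184255 0.21654097] [-0.47  0.31  0.49  1.66 -0.16  1.21  1.37]
[159  55  20  32 260] [169.8  70.4] [[487.5 -37.   64. ]]
[150  95  37  28 231] [171.5 112.8] [[514.6 -45.8  64. ]]
[   9  116  178   59 1227] [100.5 145. ] [[ 522.8 -105.5   64. ]]
```

View pics/w2.png

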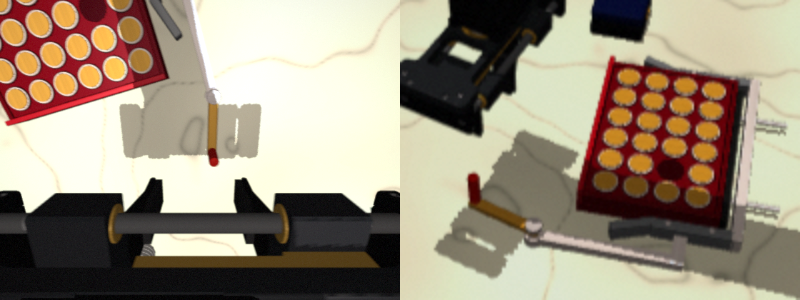

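Wrist view (left): the post top is at about (297,225) in full pixels. The side crop shows the tray seated square against the buffer.

Run:
```python
from h import *
print((ray("wrist",[[297,224]],.064)*1000).round(1),(ray("wrist",[[213*1.4,94*1.4]],.028)*1000).round(1),get_state()["position"])
```

```text
[[621.4  22.3  64. ]] [[553.8  41.9  28. ]] [0.61278866 0.0088146  0.21630663]
```

Run:
```python
from h import *
for k in range(2):
    p0=get_state()["position"]; cal=get_calibration("wrist"); im=get_image("wrist"); print(p0.round(4),get_state()["tool_rot"].round(3))
hsv=cv2.cvtColor(im,cv2.COLOR_BGR2HSV)
m=(((hsv[...,0]<8)|(hsv[...,0]>170))&(hsv[...,1]>150)&(hsv[...,2]>60)).astype(np.uint8)
n,l,st,ce=cv2.connectedComponentsWithStats(m)
for i in range(1,n):
    if st[i][4]>30 and 230<ce[i][0]<360: 
        print(st[i],ce[i].round(1))
        ys,xs=np.where(l==i); vs=hsv[ys,xs,2]; print(np.percentile(vs,[5,50,95]))
        b=vs>np.percentile(vs,97)*.75; c=[xs[b].mean(),ys[b].mean()]; print(c,(ray("wrist",c,.064,cal)*1000).round(1))
```

```text
[0.6128 0.0088 0.2163] [-4.080e-01 -3.113e+00  3.000e-03]
[0.6124 0.0069 0.2164] [-4.100e-01 -3.113e+00  3.000e-03]
[305 209  15  25 205] [312.4 223. ]
[ 61. 105. 114.]
[np.float64(312.92561983471074), np.float64(227.62809917355372)] [[627.4  32.1  64. ]]
```

Call:
{"api": "send_rows", "payload": {"rows": [{"hand":30,"x":8,"y":14,"z":0,"roll":0},{"hand":30,"x":7,"y":12,"z":0,"roll":0},{"hand":30,"x":0,"y":0,"z":-20,"roll":0},{"hand":30,"x":0,"y":0,"z":0,"roll":0},{"hand":30,"x":0,"y":0,"z":0,"roll":0},{"hand":30,"x":0,"y":0,"z":0,"roll":0}]}}

```text
time: 10.05
position: [0.6285, 0.0333, 0.1982]
tool_rot: [0.409, 3.114, 0.0]
ft_force: [-0.8, 0.4, -0.3]
grip_width: 0.346
grip_force: 0.0
```

Call:
{"api": "send_rows", "payload": {"rows": [{"hand":30,"x":-1,"y":0,"z":-30,"roll":0},{"hand":30,"x":0,"y":0,"z":-30,"roll":0},{"hand":30,"x":0,"y":0,"z":-18,"roll":0},{"hand":30,"x":0,"y":0,"z":-6,"roll":0},{"hand":20,"x":0,"y":0,"z":0,"roll":0},{"hand":20,"x":0,"y":0,"z":0,"roll":0},{"hand":20,"x":0,"y":0,"z":0,"roll":0}]}}

```text
time: 10.75
position: [0.6281, 0.0334, 0.1151]
tool_rot: [0.409, 3.112, 0.001]
ft_force: [0.2, -0.4, 0.6]
grip_width: 0.242
grip_force: 0.0
```

Run:
```python
from h import *
p=np.array([560.5,50]);th=.015
for f in np.r_[np.linspace(.24,1.571,12),1.62]:
    a=th-f; print(f.round(2),(p+70*np.array([np.cos(a),np.sin(a)])).round(1))
s=get_state(); print(s["position"],s["ft_force"],s["grip_width"])
im=get_image("side"); cv2.imwrite("pics/s3.png",np.clip(cv2.resize(im[130:280,220:420],(800,600))*1.5,0,255).astype(np.uint8))
```

```text
0.24 [628.7  34.4]
0.36 [626.4  26.3]
0.48 [623.   18.5]
0.6 [618.7  11.2]
0.72 [613.6   4.4]
0.84 [607.7  -1.7]
0.97 [601.2  -7. ]
1.09 [594.  -11.5]
1.21 [586.3 -15.1]
1.33 [578.3 -17.7]
1.45 [570.  -19.4]
1.57 [561.5 -20. ]
1.62 [558.1 -20. ]
[0.6280786  0.03336908 0.11508498] [ 0.21114513 -0.42410432  0.60238495] 0.24201649522773097
```

View pics/s3.png

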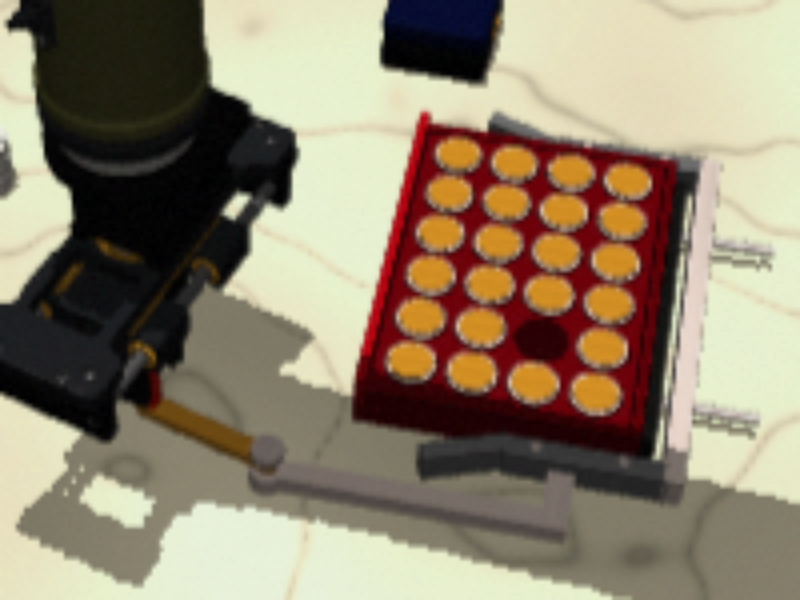

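The red post at (150,390) stands between the fingers. Now I sweep the arc.

Call:
{"api": "send_rows", "payload": {"rows": [{"hand":20,"x":-2,"y":-8,"z":0,"roll":-4},{"hand":20,"x":-3.5,"y":-8,"z":0,"roll":-4},{"hand":20,"x":-4,"y":-7,"z":0,"roll":-5},{"hand":20,"x":-5,"y":-7,"z":0,"roll":-5},{"hand":20,"x":-6,"y":-6,"z":0,"roll":-5}]}}

```text
time: 11.3
position: [0.6075, -0.0025, 0.1146]
tool_rot: [1.026, 2.967, 0.003]
ft_force: [2.2, 0.3, -0.7]
grip_width: 0.227
grip_force: 0.6
```

Call:
{"api": "send_rows", "payload": {"rows": [{"hand":20,"x":-6.5,"y":-5.5,"z":0,"roll":-5},{"hand":20,"x":-7,"y":-4.5,"z":0,"roll":-5},{"hand":20,"x":-8,"y":-3.5,"z":0,"roll":-5}]}}

```text
time: 11.6
position: [0.586, -0.0163, 0.1146]
tool_rot: [1.405, 2.807, 0.003]
ft_force: [1.7, 0.4, 0.6]
grip_width: 0.23
grip_force: 0.6
```

Call:
{"api": "send_rows", "payload": {"rows": [{"hand":20,"x":-8,"y":-2.5,"z":0,"roll":-4},{"hand":20,"x":-8,"y":-1.5,"z":0,"roll":-4},{"hand":20,"x":-8,"y":-0.5,"z":0,"roll":-4}]}}

```text
time: 11.9
position: [0.5619, -0.0209, 0.1147]
tool_rot: [1.69, 2.645, 0.003]
ft_force: [0.3, 0.6, 0.1]
grip_width: 0.232
grip_force: 0.5
```

Call:
{"api": "send_rows", "payload": {"rows": [{"hand":20,"x":-2,"y":0,"z":0,"roll":0},{"hand":20,"x":-2,"y":0,"z":0,"roll":0}]}}

```text
time: 12.1
position: [0.5578, -0.0204, 0.1143]
tool_rot: [1.683, 2.65, 0.002]
ft_force: [3.4, 0.3, 1.1]
grip_width: 0.229
grip_force: 1.6
```

Call:
{"api": "send_rows", "payload": {"rows": [{"hand":20,"x":-1.5,"y":0,"z":0,"roll":0},{"hand":20,"x":0,"y":0,"z":0,"roll":0}]}}

```text
time: 12.3
position: [0.5575, -0.0204, 0.1143]
tool_rot: [1.683, 2.648, 0.004]
ft_force: [5.5, -0.4, -0.8]
grip_width: 0.231
grip_force: 2.2
```

The end stop is felt: the force is rising and the position no longer changes. I back off to centre, open and lift.

Call:
{"api": "send_rows", "payload": {"rows": [{"hand":20,"x":2,"y":0,"z":0,"roll":0},{"hand":24,"x":2,"y":0,"z":0,"roll":0},{"hand":30,"x":1,"y":0,"z":0,"roll":0},{"hand":30,"x":0,"y":0,"z":0,"roll":0}]}}

```text
time: 12.7
position: [0.5603, -0.0206, 0.1131]
tool_rot: [-1.686, -2.65, 0.001]
ft_force: [0.1, 0.5, 0.3]
grip_width: 0.328
grip_force: 0.0
```

Call:
{"api": "send_rows", "payload": {"rows": [{"hand":30,"x":0,"y":0,"z":15,"roll":0},{"hand":30,"x":0,"y":0,"z":30,"roll":0},{"hand":30,"x":0,"y":0,"z":40,"roll":0},{"hand":30,"x":20,"y":20,"z":40,"roll":0},{"hand":30,"x":30,"y":40,"z":20,"roll":0},{"hand":30,"x":30,"y":40,"z":0,"roll":0},{"hand":30,"x":0,"y":40,"z":0,"roll":0},{"hand":30,"x":0,"y":0,"z":0,"roll":0},{"hand":30,"x":0,"y":0,"z":0,"roll":0},{"hand":30,"x":0,"y":0,"z":0,"roll":0}]}}

```text
time: 13.7
position: [0.6383, 0.1147, 0.2577]
tool_rot: [1.689, 2.648, -0.001]
ft_force: [1.2, -0.3, -0.0]
grip_width: 0.346
grip_force: 0.0
```

Run:
```python
from h import *
s=get_state(); print(s["position"],s["ft_force"])
b=get_image("top")
im=get_image("side"); o=np.hstack([cv2.resize(im[130:280,220:420],(400,300),interpolation=2),cv2.resize(b[180:330,200:400],(400,300),interpolation=2)])
cv2.imwrite("pics/f.png",np.clip(o*1.5,0,255).astype(np.uint8))
```

```text
[0.63828898 0.11474548 0.25771753] [ 1.24742824 -0.34415015 -0.02467114]
```

View pics/f.png

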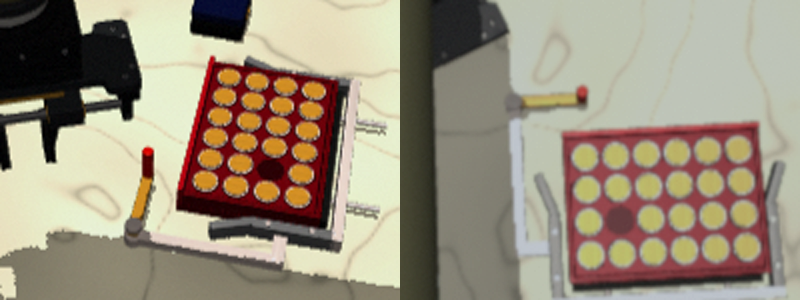

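The catch lies across behind the lip, with the pivot at (514,102) and the post top at (582,92) in the right crop. The tray is seated, so I check the angle numerically and then hand in.

Run:
```python
from h import *
from bench import close_job
a=ray("top",[[200+182/2,180+92/2]],.064)[0]*1000; p=np.array([560.5,49.5])
print(a, np.arctan2(-(a[1]-p[1]),a[0]-p[0])+.015)
if np.arctan2(-(a[1]-p[1]),a[0]-p[0])+.015>1.5: print(close_job())
```

```text
[559.35183022 -19.0321018   64.        ] 1.6025485106673183
the job is handed in; nothing more can be done
None
```

The tray is pressed home against the buffer (about 12 N pull) and the catch is turned to its end stop behind the lip; the job is handed in, though `close_job()` gave no verdict.

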